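# Swing the oil bottle upright against the shelf edge and stow it in the toolbox

## Task

The flat blue oil bottle has slid cap-first under the shelf on the left: fetch it out, swing it upright in the fingers by pushing its foot end against the front edge of that same shelf, and set it down standing, cap up, in the empty toolbox bay that has the cork pad. Do not drop it in, leave the lid open, and do not shift the other things on the bench.

Things in the scene. Friction and masses are not known exactly. Their poses are not given: they have to be found in the camera images.
- bottle: Sealed flat blue bottle, yellow cap, 148 mm tall, 0.1 kg. Origin: centre of its foot; z to the cap. Body 40 (x) by 52 mm (y) to 104 mm, shoulder 32 by 42 to 112, neck 24 across to 122, round cap 30 across to 148. Starts on a broad face (axis 20 mm up), foot 75 to 90 mm out from under the shelf, cap beneath. Held at the cap (15 N) it keeps its angle, but pivots about the line between the fingers when pushed.
- pad: Cork pad, 58 x 50 mm (its x, y), 3 mm thick, fixed on the floor of the one empty bay. Origin: centre of its underside, 4 mm above the bench. The bay is 68 (pad x) by 58 mm (pad y), its walls reach 90 mm above the bench (100 mm on the pad's -x side): fingers do not fit in beside the bottle. The bottle's 52 mm width goes along the pad's x.
- toolbox: Red steel toolbox, fixed, 190 (x) by 330 mm (y), walls 100 mm high, floor 4 mm. Origin: centre of its underside. It lies on the right, its x pointing roughly to world -y: its front (-x side) faces mid-bench with a row of three bottle bays, centres at x = -58 mm, y = -91, -30, +31 mm; the lid is hinged on the +x side. Low tools lie in the rest.
- lid (a joint): Toolbox lid, a 50 mm deep steel pan hinged along the toolbox's +x rim at 101 mm height, stiff hinge; 0 is shut, it stands open at 1.7 to 2.0 rad (leaning back, its edge up to about 300 mm above the bench).
- riser: Plywood shelf standing on the left of the bench, fixed: board 460 mm (x) by 170 mm (y), underside 66 mm and top 84 mm above the bench, end panels at both ends, tins and a case along the back of its top. Origin: centre of its footprint at bench height; the open front edge (a square 18 mm board edge, nothing on the front 90 mm of the board) is at its y = -85 mm, facing mid-bench.
- spraycan: Yellow spray can standing in another bay, 48 mm across, 126 mm tall; origin at the centre of its underside.
- tin: Green oil tin standing in another bay, 46 x 34 mm, 112 mm tall; origin at the centre of its underside.
- bowl: White ceramic bowl of spare end caps, 90 mm across, 40 mm tall, standing on the bench in front of the shelf; origin at the centre of its underside.
- funnel: Black plastic funnel standing mouth down, 112 mm across, 128 mm tall, its spout 20 mm across above 74 mm; origin at the centre of its underside.
- gauge: Chrome stick tyre gauge lying on the bench, 145 mm long (x), 15 mm thick; origin under its middle.
- wiper_a: Folded wiper arm lying on the bench along the front of the toolbox, 290 mm long (x), 45 mm wide, 20 mm high; origin under its middle.
- wiper_b: Folded wiper arm lying in the middle of the back of the bench, 290 mm long (x), 45 mm wide, 20 mm high; origin under its middle.
Not all that is in view belongs to the job. There is more than one size of the bottle; the one meant has the size given above. Several things look just like the pad: the one meant starts farthest from the robot's base.

How it is judged:
By the outcome, as a careful person would: the job done as asked, in the order asked, and still so for the second after the job is handed in, with the robot touching nothing.
It also fails if it takes over 72 s, if anything falls off the work surface, if the arm or the gripper's body presses on something with over 40 N, if the wrist force passes 120 N, or if a joint passes its speed limit or range.

## Robot

A 6-joint arm with a two-finger parallel gripper is mounted at the origin on the work surface. World frame = base frame: x ahead of the robot, y to its left, z up, the work surface at z = 0. Lengths are in mm, angles in degrees, forces in N, time in s.
With the tool pointing down it reaches from about 400 to 825 mm from the base axis. Payload 7 kg.
Tool frame: the origin (TCP) lies at the very end of the fingers, on their centre line; the grasp point (between the pads) lies 19 mm behind it; z points along the fingers, y is the line along which they close (so a half turn about z gives the same grasp; the last joint's range is limited). The gripper opens to 85 mm and grips with 20 to 120 N. Pads are 22 mm wide; open, the fingers measure 114 mm over their backs; the gripper's body (76 mm by 85 mm) begins 54 mm behind the grasp point. The pads swing forward as they close: fully open they stand 13 mm farther back than shut.
Start: joints at [84.861, 20.546, 0.682, 0, -70.136, -16.507], TCP at [248.998, 627.371, 231.302] pointing down, gripper open.
Joint ranges: [-176.03, 176.03], [-82.01, 121.73], [-58.28, 71.71], [-173.87, 95.51], [-174.79, -0.11], [-173.66, 173.66]. Speed limits (degrees/s): [136.94, 136.94, 172.46, 180, 180, 180].

## Interface

Orientations are given as [roll, pitch, yaw] about the fixed x, y, z axes, in that order (R = Rz(yaw) Ry(pitch) Rx(roll)).
In Python, from rig import ctrl, cams gives the robot as it stands.
- The arm moves only by the tool servo_tool, never from a script. Its argument "moves" is a list of rows, each an object of numbers: "x", "y", "z": the shift along the world's x, y, z in m; "rx", "ry", "rz": the turn, a rotation vector about the world's x, y, z in degrees. In form: [{"x": .., "y": .., "z": .., "rx": .., "ry": .., "rz": ..}, ...]. A call has 1 to 20 rows; each row is the pose to reach, as a shift and turn from the pose commanded when the call began; what a row does not reach only later rows make up. A row lasts 1/8 s, in which the tool goes at most 62.5 mm and 10.7 degrees, less where a joint would pass 70% of its speed; a pose out of reach is approached as far as the arm can. A call with a gripper value outside its range is refused whole. "hand" is the gripper command: -1 is shut, 1 is fully open, values between are in proportion, set as the call begins (left out, the last holds). The fingers move at their own pace and stop on an object; "grip_force" is the grip in N (left out, the last holds). Time passes only in rows, so rows that repeat a pose let the fingers close. It gives the time, the measured TCP pose, the force, the opening and the grip force at its end, in the units of the state.
- ctrl.get_obs(): the state, without advancing time (a new reading comes with each control period).
- cams.get_image(name): name is "scene" or "top" or "wrist"; returns a dict with "pixels" (480x640x3 uint8, red, green, blue), "intrinsics" (3x3 intrinsics, pixels), "extrinsics" (4x4, takes a point from world to camera coordinates). Camera axes: x right, y down, z forward; pixel columns grow to the right and rows downward; lengths in mm; the calibration is good to about 2 mm. A picture is of the moment at which its call begins. There is no depth.
- ctrl.hand_in(): hands the job in; it is judged then, once.
The state is a dict: "clock": time; "joint_pos": joint angles; "joint_vel": joint speeds; "joint_torque": joint torques, N m; "ee_pos": TCP position; "orientation": TCP orientation; "ft_force": force on the tool from outside, world axes, zero at the start; "ft_torque": the same for the moment, N m; "finger_gap": finger opening in mm; "grasp_force": force on a finger pad.
Only numpy, scipy, OpenCV 4.12 (cv2) and the standard library are available. Lean on these libraries where they do the work, as an engineer would, in place of code of your own. Each camera call takes 0.05 s, during which the arm holds its last target. There are 200 camera calls.

## Working session

There is one attempt and no reset: what is moved stays moved. The work goes in short steps, Python scripts to look and compute and a tool call to move; the robot and the scene stay as the last step left them, time stands still between calls to the robot, and variables do not carry over. Pictures are saved under pics/ and viewed, at most 10 in all, crops included, and the job is handed in when it is done.

Besides the shell and the picture viewer there is one more tool, called after ">>>" as name([rows], argument=value, ...), one row to a line, values as JSON. servo_tool: Moves the arm, as the interface text tells. Its arguments: {"type":"object","properties":{"moves":{"type":"array"},"hand":{"type":"number"},"grip_force":{"type":"number"}},"required":["moves"]}

```bash
mkdir -p pics; cat > h.py <<'E'
import numpy as np, cv2
from rig import ctrl, cams
def grab(n,tag):
    d=cams.get_image(n); im=cv2.cvtColor(np.asarray(d['pixels']),cv2.COLOR_RGB2BGR)
    cv2.imwrite(f'pics/{tag}.png',im); np.savez(f'pics/{tag}.npz',K=d['intrinsics'],E=d['extrinsics'])
    return im
def cal(tag):
    d=np.load(f'pics/{tag}.npz'); return d['K'],d['E']
def ray(tag,u,v,z):
    K,E=cal(tag); R=E[:3,:3]; c=-R.T@E[:3,3]
    d=R.T@np.linalg.inv(K)@np.array([u,v,1.]); return c+d*(z-c[2])/d[2]
def proj(tag,p):
    K,E=cal(tag); q=K@(E[:3,:3]@np.array(p,float)+E[:3,3]); return q[:2]/q[2]
E
python3 - <<'E'
from h import *
a=grab('scene','s0'); b=grab('top','t0'); grab('wrist','w0')
for t in ('s0','t0','w0'):
    K,E=cal(t); print(t,K[0,0],(-E[:3,:3].T@E[:3,3]).round(),E[:3,:3].round(2).tolist())
print(ctrl.get_obs())
E
```

```text
s0 622.4373960535892 [ 853. -239. 1341.] [[0.66, 0.75, -0.01], [0.71, -0.63, -0.31], [-0.24, 0.2, -0.95]]
t0 546.6718104382549 [ 433.   35. 1509.] [[0.03, -1.0, 0.0], [-1.0, -0.03, -0.07], [0.07, -0.0, -1.0]]
w0 372.8700041718359 [317. 599. 373.] [[-0.37, -0.93, 0.0], [-0.89, 0.35, 0.29], [-0.27, 0.1, -0.96]]
{'clock': 0.15, 'joint_pos': array([ 8.48610463e+01,  2.05825059e+01,  6.47538678e-01, -1.43230826e-02,
       -7.01365402e+01, -1.65054141e+01]), 'joint_vel': array([ 0.07585868, -0.07568574,  0.18318118,  0.10778732, -0.00322634,
       -0.08372587]), 'joint_torque': array([-3.06748407e-03, -5.83874702e+01,  2.93649745e+01,  6.94055155e+00,
       -4.29356791e-03, -3.06864059e-06]), 'ee_pos': array([248.87956617, 627.06297632, 230.58727777]), 'orientation': array([ 1.79927613e+02, -7.40584196e-03, -2.16492382e+01]), 'ft_force': array([-0.28436896,  0.7852935 , -0.18892213]), 'ft_torque': array([-0.00675242,  0.01033846,  0.02731004]), 'grasp_force': 0.0, 'finger_gap': 85.35710497902546}
```

View pics/s0.png

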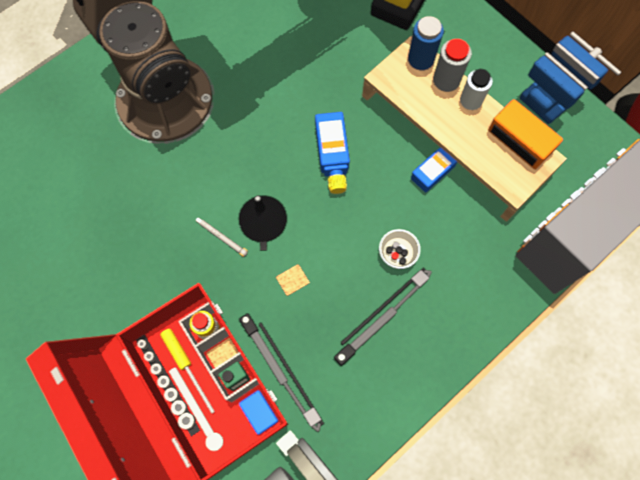

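View pics/t0.png

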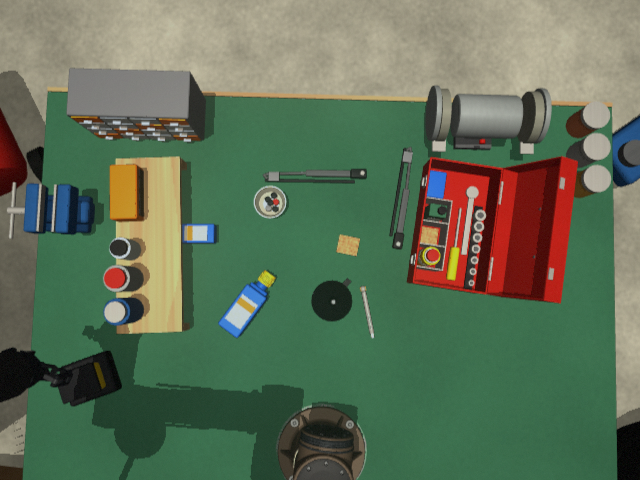

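Candidates for the bottle are the small blue one at the shelf (scene 433,170 / top 200,233) and the large blue one in mid-bench (scene 333,150 / top 248,305). I choose the one at the shelf. 

Candidates for the pad are loose cork on the bench (scene 292,279 / top 348,245) and cork in the middle toolbox bay (scene 221,354 / top 432,235). I choose the bay one, as it is the farther of the two.

```bash
python3 - <<'E'
from h import *
s=cv2.imread('pics/s0.png');t=cv2.imread('pics/t0.png');w=cv2.imread('pics/w0.png')
def crop(im,x,y,a,b,W,H): return cv2.resize(im[y:y+b,x:x+a],(W,H),interpolation=cv2.INTER_CUBIC)
A=crop(t,150,200,100,75,400,300);B=crop(t,400,145,100,75*2,400,600)[:,:]
C=cv2.resize(w,(400,300))
out=np.hstack([np.vstack([A,C]),B]); cv2.imwrite('pics/c0.png',out)
def cands(im,lo,hi,n,amin):
    m=cv2.inRange(cv2.cvtColor(im,cv2.COLOR_BGR2HSV),lo,hi)
    k,l,st,c=cv2.connectedComponentsWithStats(m)
    for i in range(1,k):
        if st[i,4]>amin: print(n,st[i].tolist(),c[i].round(1))
    return m
mb=cands(t,(100,120,80),(125,255,255),'blue t',60)
cands(t,(8,40,120),(25,190,255),'tan t',60)
# bottle hull in top incl. label
reg=np.zeros_like(mb); reg[215:250,182:222]=255
hs=cv2.cvtColor(t,cv2.COLOR_BGR2HSV); g=cv2.inRange(hs,(60,60,0),(95,255,140))
m=cv2.bitwise_and(mb,reg); p=cv2.findNonZero(m); r=cv2.minAreaRect(p); print(r, cv2.boxPoints(r).tolist())
for q in cv2.boxPoints(r): print(ray('t0',*q,40).round(1))
for q in [(181,157),(183,331)]: print('edge66',ray('t0',*q,66).round(1))
red=cv2.inRange(hs,(0,150,90),(6,255,255))|cv2.inRange(hs,(174,150,90),(180,255,255))
red[:, :400]=0; red[:,590:]=0; red[:150]=0
p=cv2.findNonZero(red);h=cv2.approxPolyDP(cv2.convexHull(p),5,True)[:,0]; print('redhull',h.tolist())
E
```

```text
blue t [612, 118, 28, 65, 821] [626.5 150.1]
blue t [427, 171, 20, 27, 421] [436.3 184.1]
blue t [24, 184, 15, 48, 578] [ 30.7 207.4]
blue t [55, 185, 16, 48, 612] [ 62.4 208.4]
blue t [78, 197, 11, 26, 230] [ 82.9 209.6]
blue t [47, 202, 5, 17, 65] [ 49.2 210.5]
blue t [182, 224, 33, 19, 229] [203.  233.6]
blue t [218, 281, 49, 57, 773] [245.4 306. ]
blue t [104, 298, 26, 28, 158] [120.5 311.3]
tan t [0, 0, 640, 133, 53479] [338.9  46.4]
tan t [114, 157, 68, 177, 5304] [154.9 241.4]
tan t [614, 179, 26, 239, 5053] [627.3 296. ]
tan t [185, 226, 8, 14, 93] [188.5 232.9]
tan t [420, 226, 19, 20, 283] [428.8 235.6]
tan t [336, 235, 24, 21, 359] [347.8 244.7]
tan t [237, 298, 18, 16, 133] [245.6 305.2]
tan t [117, 324, 13, 10, 96] [122.9 328.9]
tan t [0, 415, 26, 40, 630] [ 12.5 438. ]
((198.0, 233.0), (18.0, 32.0), 90.0) [[182.0, 224.0], [214.0, 224.0], [214.0, 242.0], [182.0, 242.0]]
[594.3 390.4  40. ]
[596.7 304.2  40. ]
[547.9 302.2  40. ]
[545.6 388.3  40. ]
edge66 [771.6 394.8  66. ]
edge66 [310.5 369.1  66. ]
redhull [[577, 161], [560, 302], [412, 281], [430, 157]]
```

View pics/c0.png

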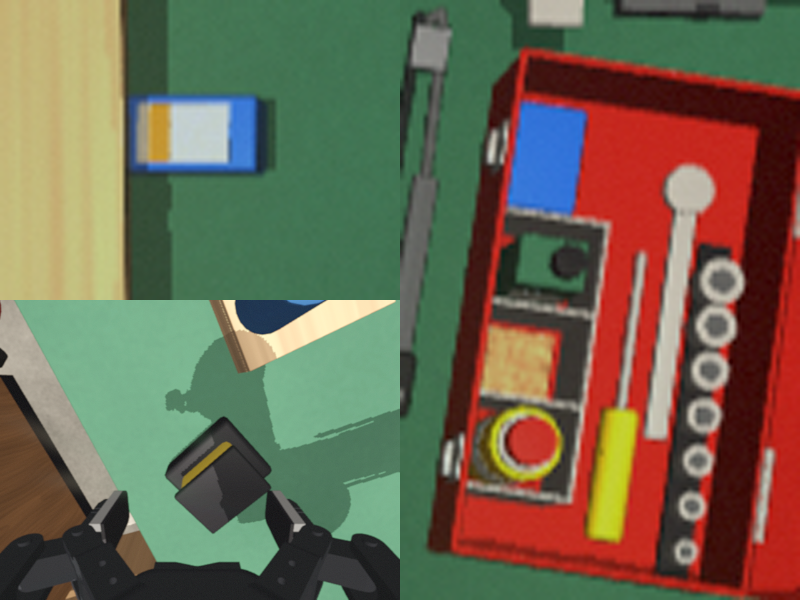

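The crop confirms the choices. The bottle foot edge is at top px ≈(215.7,234) with its sides at rows 224 and 243, and the shelf edge is at col ≈181.5. The bay pad is at top px ≈(430,236), between the can and the tin.

```bash
python3 - <<'E'
from h import *
b=lambda x,y:(400+(x-400)/4-.4,145+y/4-.4)
a=lambda x,y:(150+x/4-.4,200+y/4-.4)
print('foot',[ray('t0',*a(*q),40).round(1)[:2].tolist() for q in [(264,98),(264,171),(135,96),(134,171)]])
P=ray('t0',*b(525,50),100)[:2];Q=ray('t0',*b(455,550),100)[:2]
print('rim',P.round(1),Q.round(1),np.linalg.norm(P-Q))
ey=(P-Q)/np.linalg.norm(P-Q); ex=np.array([ey[1],-ey[0]]); O=(P+Q)/2+95*ex
W=lambda x,y,z:np.r_[O+ex*x+ey*y,z]
print('O',O.round(1),'yaw x',np.degrees(np.arctan2(ex[1],ex[0])))
for n,y in (('can',-91),('pad',-30),('tin',31)): print(n,W(-58,y,0).round(1))
c=[ray('t0',*b(*q),90)[:2] for q in [(496,302),(598,315),(583,410),(480,398)]]
print('bay rim centre',np.mean(c,0).round(1),[x.round(0).tolist() for x in c])
print('can top',ray('t0',*b(530,442),130).round(1))
s=cv2.imread('pics/s0.png')
print('s0: can proj',proj('s0',W(-58,-91,130)),'pad',proj('s0',W(-58,-30,7)))
hs=cv2.cvtColor(s,cv2.COLOR_BGR2HSV)
m=cv2.inRange(hs,(8,40,120),(25,190,255))[335:370,205:240]; p=cv2.findNonZero(m); print('pad s0',cv2.minAreaRect(p),'+205,335', ray('s0',205+p[:,0,0].mean(),335+p[:,0,1].mean(),7).round(1))
m=cv2.inRange(hs,(0,150,120),(6,255,255))[308:335,190:212]; p=cv2.findNonZero(m); print('cantop s0',ray('s0',190+p[:,0,0].mean(),308+p[:,0,1].mean(),130).round(1))
for n,q,z in (('bowl',(270,202),40),('bigcap',(267,279),30),('funnel',(332,300),0),('bigfoot',(232,322),40)): print(n,ray('t0',*q,z).round())
E
```

```text
foot [[596.5, 299.8], [547.1, 297.9], [595.5, 386.8], [544.8, 385.3]]
rim [ 781.3 -266.8] [ 453.5 -225.3] 330.4317047197145
O [ 605.5 -340.3] yaw x -97.22191422100742
can [ 522.5 -271.3    0. ]
pad [ 583. -279.    0.]
tin [ 643.5 -286.7    0. ]
bay rim centre [ 581.3 -280.5] [[616.0, -252.0], [609.0, -319.0], [547.0, -309.0], [553.0, -242.0]]
can top [ 522.5 -266.3  130. ]
s0: can proj [196.38295489 319.67177402] pad [221.80332771 354.05634639]
pad s0 ((17.0, 17.0), (34.0, 34.0), 0.0) +205,335 [ 579.4 -276.6    7. ]
cantop s0 [ 526.3 -268.7  130. ]
bowl [661. 155.  40.]
bigcap [452. 157.  30.]
funnel [400. -21.   0.]
bigfoot [335. 246.  40.]
```

>>> servo_tool([
  {"x":0.05,"y":-0.05,"rz":-10},
  {"x":0.1,"y":-0.1,"rz":-20},
  {"x":0.14,"y":-0.14,"rz":-30},
  {"x":0.18,"y":-0.18,"rz":-40},
  {"x":0.22,"y":-0.22,"rz":-50},
  {"x":0.26,"y":-0.26,"rz":-60},
  {"x":0.3,"y":-0.302,"rz":-68.4},
  {"x":0.321,"y":-0.302,"rz":-68.4},
  {"x":0.321,"y":-0.302,"rz":-68.4},
  {"x":0.321,"y":-0.302,"rz":-68.4},
], hand=1, grip_force=25)

```text
$.moves[0]: bad value
```

>>> servo_tool([
  {"x":0.05,"y":-0.05,"z":0,"rx":0,"ry":0,"rz":-10},
  {"x":0.1,"y":-0.1,"z":0,"rx":0,"ry":0,"rz":-20},
  {"x":0.14,"y":-0.14,"z":0,"rx":0,"ry":0,"rz":-30},
  {"x":0.18,"y":-0.18,"z":0,"rx":0,"ry":0,"rz":-40},
  {"x":0.22,"y":-0.22,"z":0,"rx":0,"ry":0,"rz":-50},
  {"x":0.26,"y":-0.26,"z":0,"rx":0,"ry":0,"rz":-60},
  {"x":0.3,"y":-0.305,"z":-0.03,"rx":0,"ry":0,"rz":-67.5},
  {"x":0.322,"y":-0.305,"z":-0.08,"rx":0,"ry":0,"rz":-67.5},
  {"x":0.322,"y":-0.305,"z":-0.11,"rx":0,"ry":0,"rz":-67.5},
  {"x":0.322,"y":-0.305,"z":-0.11,"rx":0,"ry":0,"rz":-67.5},
  {"x":0.322,"y":-0.305,"z":-0.11,"rx":0,"ry":0,"rz":-67.5},
], hand=1, grip_force=25)

```text
clock: 1.52
ee_pos: [571.5, 323.0, 122.7]
orientation: [-179.9, 0.0, -89.1]
ft_force: [0.3, -0.3, 0.8]
finger_gap: 85.2
grasp_force: 0.0
```

>>> servo_tool([
  {"x":0,"y":0,"z":-0.05,"rx":0,"ry":0,"rz":0},
  {"x":0,"y":0,"z":-0.09,"rx":0,"ry":0,"rz":0},
  {"x":0,"y":0,"z":-0.115,"rx":0,"ry":0,"rz":0},
  {"x":0,"y":0,"z":-0.115,"rx":0,"ry":0,"rz":0},
  {"x":0,"y":0,"z":-0.115,"rx":0,"ry":0,"rz":0},
])

```text
clock: 2.15
ee_pos: [572.1, 323.7, 8.7]
orientation: [-179.9, 0.1, -89.1]
ft_force: [-0.3, 0.6, 1.3]
finger_gap: 85.4
grasp_force: 0.0
```

>>> servo_tool([
  {"x":0,"y":0,"z":0,"rx":0,"ry":0,"rz":0},
  {"x":0,"y":0,"z":0,"rx":0,"ry":0,"rz":0},
  {"x":0,"y":0,"z":0,"rx":0,"ry":0,"rz":0},
  {"x":0,"y":0,"z":0,"rx":0,"ry":0,"rz":0},
  {"x":0,"y":0,"z":0,"rx":0,"ry":0,"rz":0},
  {"x":0,"y":0,"z":0,"rx":0,"ry":0,"rz":0},
  {"x":0,"y":0,"z":0,"rx":0,"ry":0,"rz":0},
  {"x":0,"y":0,"z":0,"rx":0,"ry":0,"rz":0},
], hand=-1, grip_force=25)

```text
clock: 3.15
ee_pos: [571.8, 323.0, 7.9]
orientation: [-179.9, 0.1, -89.1]
ft_force: [-1.1, -0.5, 5.2]
finger_gap: 51.7
grasp_force: 26.1
```

>>> servo_tool([
  {"x":0,"y":-0.01,"z":0.004,"rx":0,"ry":0,"rz":0},
  {"x":0,"y":-0.035,"z":0.006,"rx":0,"ry":0,"rz":0},
  {"x":0,"y":-0.07,"z":0.006,"rx":0,"ry":0,"rz":0},
  {"x":0,"y":-0.1,"z":0.008,"rx":0,"ry":0,"rz":0},
  {"x":0,"y":-0.125,"z":0.03,"rx":0,"ry":0,"rz":0},
  {"x":0,"y":-0.125,"z":0.07,"rx":0,"ry":0,"rz":0},
  {"x":0,"y":-0.125,"z":0.11,"rx":0,"ry":0,"rz":0},
  {"x":0,"y":-0.125,"z":0.12,"rx":0,"ry":0,"rz":10},
  {"x":0,"y":-0.125,"z":0.12,"rx":0,"ry":0,"rz":20},
  {"x":0,"y":-0.125,"z":0.12,"rx":0,"ry":0,"rz":30},
  {"x":0,"y":-0.125,"z":0.12,"rx":0,"ry":0,"rz":40},
  {"x":0,"y":-0.125,"z":0.12,"rx":0,"ry":0,"rz":50},
  {"x":0,"y":-0.125,"z":0.12,"rx":0,"ry":0,"rz":60},
  {"x":0,"y":-0.125,"z":0.12,"rx":0,"ry":0,"rz":70},
  {"x":0,"y":-0.125,"z":0.12,"rx":0,"ry":0,"rz":80},
  {"x":0,"y":-0.125,"z":0.12,"rx":0,"ry":0,"rz":90},
])

```text
clock: 5.15
ee_pos: [570.4, 195.5, 126.1]
orientation: [180.0, 0.0, 1.1]
ft_force: [0.8, -0.1, -0.6]
finger_gap: 51.9
grasp_force: 26.5
```

>>> servo_tool([
  {"x":0,"y":0.01,"z":0,"rx":0,"ry":0,"rz":10},
  {"x":0,"y":0.03,"z":0,"rx":0,"ry":0,"rz":20},
  {"x":0,"y":0.05,"z":0,"rx":0,"ry":0,"rz":30},
  {"x":-0.01,"y":0.07,"z":0,"rx":0,"ry":0,"rz":40},
  {"x":-0.02,"y":0.09,"z":0,"rx":0,"ry":0,"rz":50},
  {"x":-0.02,"y":0.11,"z":0,"rx":0,"ry":0,"rz":60},
  {"x":-0.02,"y":0.12,"z":0,"rx":0,"ry":0,"rz":70},
  {"x":-0.02,"y":0.125,"z":0,"rx":0,"ry":0,"rz":80},
  {"x":-0.02,"y":0.125,"z":0,"rx":0,"ry":0,"rz":90},
  {"x":-0.02,"y":0.125,"z":-0.03,"rx":0,"ry":0,"rz":92},
  {"x":-0.02,"y":0.125,"z":-0.06,"rx":0,"ry":0,"rz":92},
  {"x":-0.02,"y":0.125,"z":-0.09,"rx":0,"ry":0,"rz":92},
  {"x":-0.02,"y":0.125,"z":-0.11,"rx":0,"ry":0,"rz":92},
  {"x":-0.02,"y":0.125,"z":-0.116,"rx":0,"ry":0,"rz":92},
  {"x":-0.02,"y":0.125,"z":-0.12,"rx":0,"ry":0,"rz":92},
  {"x":-0.02,"y":0.125,"z":-0.12,"rx":0,"ry":0,"rz":92},
])

```text
clock: 7.15
ee_pos: [551.3, 321.7, 8.0]
orientation: [180.0, -0.0, 92.9]
ft_force: [-1.2, -2.6, 4.1]
finger_gap: 51.7
grasp_force: 26.9
```

>>> servo_tool([
  {"x":0,"y":0,"z":0,"rx":0,"ry":0,"rz":0},
  {"x":0,"y":0,"z":0,"rx":0,"ry":0,"rz":0},
  {"x":0,"y":0,"z":0,"rx":0,"ry":0,"rz":0},
  {"x":0,"y":0,"z":0,"rx":0,"ry":0,"rz":0},
  {"x":0,"y":0,"z":0.03,"rx":0,"ry":0,"rz":0},
  {"x":0,"y":0,"z":0.08,"rx":0,"ry":0,"rz":0},
  {"x":0.003,"y":-0.06,"z":0.1,"rx":0,"ry":0,"rz":0},
  {"x":0.006,"y":-0.111,"z":0.1,"rx":0,"ry":0,"rz":0},
  {"x":0.006,"y":-0.111,"z":0.1,"rx":0,"ry":0,"rz":0},
  {"x":0.006,"y":-0.111,"z":0.1,"rx":0,"ry":0,"rz":0},
], hand=1)

```text
clock: 8.4
ee_pos: [557.3, 211.4, 106.5]
orientation: [180.0, -0.0, 92.8]
ft_force: [0.1, 0.7, 0.6]
finger_gap: 85.2
grasp_force: 0.0
```

```bash
python3 - <<'E'
from h import *
t=grab('top','t1');s=grab('scene','s1');w=grab('wrist','w1')
A=cv2.resize(t[180:330,130:330],(400,300),interpolation=cv2.INTER_CUBIC)
B=cv2.resize(s[100:250,330:530],(400,300),interpolation=cv2.INTER_CUBIC)
C=cv2.resize(w,(400,300))
cv2.imwrite('pics/c1.png',np.vstack([np.hstack([A,B]),np.hstack([C,C*0])]))
o=ctrl.get_obs();print(o['ee_pos'],o['orientation'],o['joint_pos'],o['finger_gap'])
E
```

```text
[557.02293191 212.31014058 106.04176102] [-1.79993068e+02  5.02135363e-03  9.29129063e+01] [ 3.96332137e+01  1.94380403e+01 -1.87735458e+01 -1.52037944e-04
 -5.17969723e+01  1.43279786e+02] 85.06191586829482
```

View pics/c1.png

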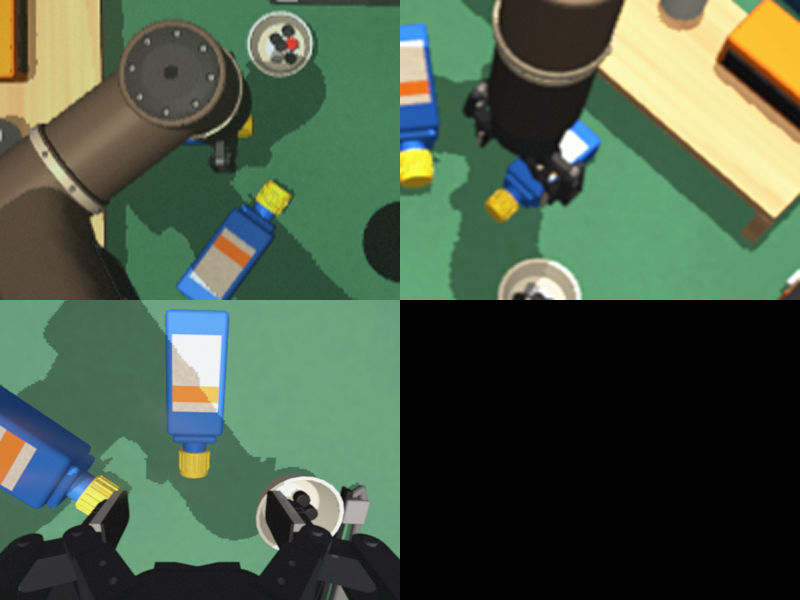

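The bottle lies with its foot toward the shelf. In the wrist view its cap is at px ≈(388,326) and its foot edge at ≈(394,22).

```bash
python3 - <<'E'
from h import *
w=cv2.imread('pics/w1.png');hs=cv2.cvtColor(w,cv2.COLOR_BGR2HSV)
m=cv2.inRange(hs,(20,100,80),(35,255,255));m[:,:340]=0;m[:,440:]=0;m[:270]=0
p=cv2.findNonZero(m);x,y,a,b=cv2.boundingRect(p);print(x,y,a,b)
print('cap end',ray('w1',x+a/2,y+b,25),'cap base',ray('w1',x+a/2,y,30))
mb=cv2.inRange(hs,(100,100,60),(125,255,255));mb[:,:310]=0;mb[:,480:]=0;mb[240:]=0
x,y,a,b=cv2.boundingRect(cv2.findNonZero(mb));print(x,y,a,b)
for q in [(x,y),(x+a,y),(x,205),(x+a,205)]: print(ray('w1',*q,40).round(1))
E
```

```text
0 0 0 0
cap end [384.98774162 340.13024151  25.        ] cap base [388.74025899 338.89395977  30.        ]
310 16 56 224
[548.1 337.4  40. ]
[575.8 338.8  40. ]
[552.6 242.4  40. ]
[584.4 244.1  40. ]
```

```bash
python3 - <<'E'
from h import *
w=cv2.imread('pics/w1.png');hs=cv2.cvtColor(w,cv2.COLOR_BGR2HSV)
m=cv2.inRange(hs,(20,90,80),(35,255,255));m[:,:270]=0;m[:,350:]=0;m[:220]=0;m[300:]=0
x,y,a,b=cv2.boundingRect(cv2.findNonZero(m));print(x,y,a,b)
print('cap end',ray('w1',x+a/2,y+b,22).round(1),'cap base',ray('w1',x+a/2,y,30).round(1))
mb=cv2.inRange(hs,(100,100,60),(125,255,255));mb[:,:250]=0;mb[:,380:]=0;mb[210:]=0
x,y,a,b=cv2.boundingRect(cv2.findNonZero(mb));print(x,y,a,b)
for q in [(x,y),(x+a,y),(262,200),(360,200)]: print(ray('w1',*q,40).round(1))
E
```

```text
286 237 51 49
cap end [556.1 184.6  22. ] cap base [554.4 220.6  30. ]
265 15 101 195
[525.8 336.7  40. ]
[575.7 339.3  40. ]
[525.3 243.9  40. ]
[580.8 246.8  40. ]
```

>>> servo_tool([
  {"x":-0.002,"y":-0.009,"z":-0.03,"rx":0,"ry":0,"rz":0},
  {"x":-0.002,"y":-0.009,"z":-0.07,"rx":0,"ry":0,"rz":0},
  {"x":-0.002,"y":-0.009,"z":-0.098,"rx":0,"ry":0,"rz":0},
  {"x":-0.002,"y":-0.009,"z":-0.103,"rx":0,"ry":0,"rz":0},
  {"x":-0.002,"y":-0.009,"z":-0.103,"rx":0,"ry":0,"rz":0},
  {"x":-0.002,"y":-0.009,"z":-0.103,"rx":0,"ry":0,"rz":0},
], hand=0.4)

```text
clock: 9.3
ee_pos: [555.8, 203.2, 4.6]
orientation: [179.9, -0.1, 92.9]
ft_force: [-0.7, 0.1, 0.6]
finger_gap: 59.6
grasp_force: 0.0
```

>>> servo_tool([
  {"x":0,"y":0,"z":0,"rx":0,"ry":0,"rz":0},
  {"x":0,"y":0,"z":0,"rx":0,"ry":0,"rz":0},
  {"x":0,"y":0,"z":0,"rx":0,"ry":0,"rz":0},
  {"x":0,"y":0,"z":0,"rx":0,"ry":0,"rz":0},
  {"x":0,"y":0,"z":0,"rx":0,"ry":0,"rz":0},
  {"x":0,"y":0,"z":0,"rx":0,"ry":0,"rz":0},
  {"x":0,"y":0,"z":0,"rx":0,"ry":0,"rz":0},
], hand=-1, grip_force=20)

```text
clock: 10.18
ee_pos: [555.4, 202.4, 3.7]
orientation: [180.0, -0.0, 92.9]
ft_force: [-0.8, -1.1, 5.2]
finger_gap: 29.2
grasp_force: 22.0
```

>>> servo_tool([
  {"x":0,"y":0,"z":0.008,"rx":0,"ry":0,"rz":0},
  {"x":-0.001,"y":0.025,"z":0.01,"rx":0,"ry":0,"rz":0},
  {"x":-0.003,"y":0.05,"z":0.012,"rx":0,"ry":0,"rz":0},
  {"x":-0.004,"y":0.066,"z":0.014,"rx":0,"ry":0,"rz":0},
  {"x":-0.004,"y":0.066,"z":0.02,"rx":0,"ry":0,"rz":0},
  {"x":-0.004,"y":0.066,"z":0.026,"rx":0,"ry":0,"rz":0},
  {"x":-0.004,"y":0.065,"z":0.036,"rx":0,"ry":0,"rz":0},
  {"x":-0.004,"y":0.064,"z":0.046,"rx":0,"ry":0,"rz":0},
  {"x":-0.004,"y":0.064,"z":0.056,"rx":0,"ry":0,"rz":0},
  {"x":-0.004,"y":0.066,"z":0.066,"rx":0,"ry":0,"rz":0},
  {"x":-0.004,"y":0.068,"z":0.076,"rx":0,"ry":0,"rz":0},
  {"x":-0.004,"y":0.071,"z":0.086,"rx":0,"ry":0,"rz":0},
  {"x":-0.004,"y":0.071,"z":0.086,"rx":0,"ry":0,"rz":0},
])

```text
clock: 11.8
ee_pos: [551.4, 273.9, 90.3]
orientation: [179.9, -0.0, 92.9]
ft_force: [0.5, -0.3, -1.5]
finger_gap: 29.4
grasp_force: 22.0
```

```bash
python3 - <<'E'
from h import *
t=grab('top','t2');s=grab('scene','s2');w=grab('wrist','w2')
A=cv2.resize(t[180:330,130:330],(400,300),interpolation=cv2.INTER_CUBIC)
B=cv2.resize(s[80:230,350:550],(400,300),interpolation=cv2.INTER_CUBIC)
C=cv2.resize(w,(400,300))
cv2.imwrite('pics/c2.png',np.vstack([np.hstack([A,B]),np.hstack([C,C*0])]))
E
```

```text
(no output)
```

View pics/c2.png

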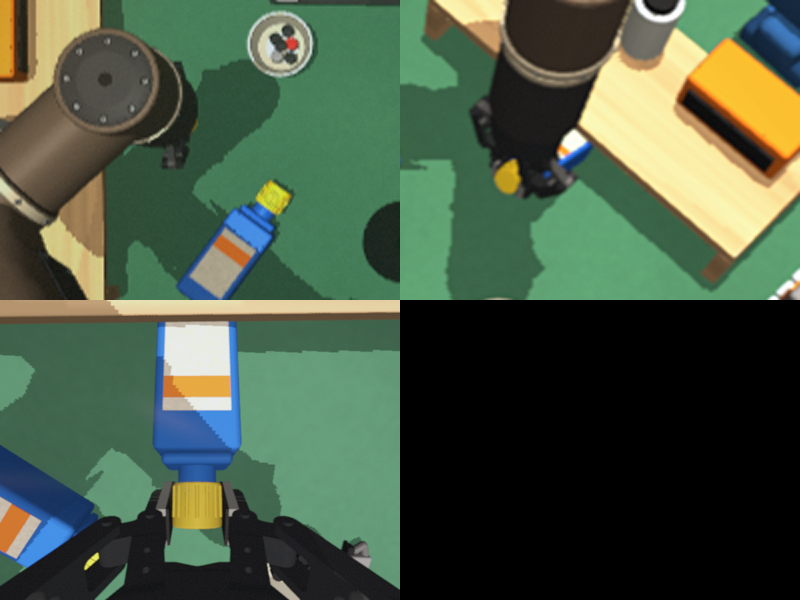

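The wrist view shows the cap held in the pads, with the foot end hooked under the board edge at wrist-crop row ≈322. I'll continue the arc.

>>> servo_tool([
  {"x":0,"y":0.004,"z":0.009,"rx":0,"ry":0,"rz":0},
  {"x":0,"y":0.009,"z":0.018,"rx":0,"ry":0,"rz":0},
  {"x":-0.001,"y":0.014,"z":0.027,"rx":0,"ry":0,"rz":0},
  {"x":-0.001,"y":0.021,"z":0.035,"rx":0,"ry":0,"rz":0},
  {"x":-0.002,"y":0.028,"z":0.043,"rx":0,"ry":0,"rz":0},
  {"x":-0.002,"y":0.035,"z":0.049,"rx":0,"ry":0,"rz":0},
  {"x":-0.003,"y":0.043,"z":0.056,"rx":0,"ry":0,"rz":0},
  {"x":-0.003,"y":0.052,"z":0.061,"rx":0,"ry":0,"rz":0},
  {"x":-0.004,"y":0.061,"z":0.066,"rx":0,"ry":0,"rz":0},
  {"x":-0.004,"y":0.07,"z":0.07,"rx":0,"ry":0,"rz":0},
  {"x":-0.005,"y":0.078,"z":0.073,"rx":0,"ry":0,"rz":0},
  {"x":-0.005,"y":0.084,"z":0.075,"rx":0,"ry":0,"rz":0},
  {"x":-0.005,"y":0.084,"z":0.075,"rx":0,"ry":0,"rz":0},
])

```text
clock: 13.58
ee_pos: [545.9, 357.8, 164.3]
orientation: [-180.0, 0.0, 92.9]
ft_force: [0.1, -1.8, -0.8]
finger_gap: 29.5
grasp_force: 23.1
```

```bash
python3 - <<'E'
from h import *
t=grab('top','t3');s=grab('scene','s3');w=grab('wrist','w3')
B=cv2.resize(s[60:210,370:570],(400,300),interpolation=cv2.INTER_CUBIC)
C=cv2.resize(w,(400,300))
cv2.imwrite('pics/c3.png',np.hstack([B,C]))
print(ctrl.get_obs()['joint_pos'])
E
```

```text
[ 5.02932056e+01  2.11343752e+01 -7.53381165e+00 -1.11421695e-02
 -6.13302335e+01  1.32559063e+02]
```

View pics/c3.png

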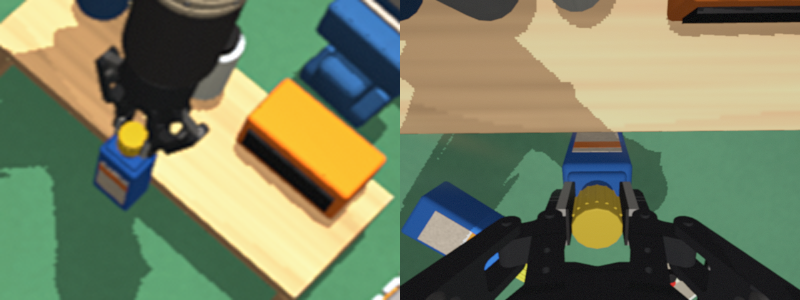

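The bottle is nearly upright, with its broad side against the board edge. I'll finish with small pushes while watching the force.

>>> servo_tool([
  {"x":0,"y":0.002,"z":0,"rx":0,"ry":0,"rz":0},
  {"x":0,"y":0.004,"z":0,"rx":0,"ry":0,"rz":0},
  {"x":0,"y":0.004,"z":0,"rx":0,"ry":0,"rz":0},
])

```text
clock: 14.1
ee_pos: [546.1, 361.4, 164.4]
orientation: [180.0, 0.0, 92.9]
ft_force: [-0.3, -2.2, 0.2]
finger_gap: 29.6
grasp_force: 23.3
```

>>> servo_tool([
  {"x":0,"y":0.001,"z":0,"rx":0,"ry":0,"rz":0},
  {"x":0,"y":0.002,"z":0,"rx":0,"ry":0,"rz":0},
  {"x":0,"y":0.002,"z":0,"rx":0,"ry":0,"rz":0},
])

```text
clock: 14.48
ee_pos: [546.1, 363.5, 164.4]
orientation: [180.0, -0.0, 92.9]
ft_force: [0.1, -1.8, -0.2]
finger_gap: 29.3
grasp_force: 23.4
```

>>> servo_tool([
  {"x":0,"y":0.001,"z":0,"rx":0,"ry":0,"rz":0},
  {"x":0,"y":0.002,"z":0,"rx":0,"ry":0,"rz":0},
  {"x":0,"y":0.002,"z":0,"rx":0,"ry":0,"rz":0},
])

```text
clock: 14.85
ee_pos: [546.0, 365.5, 164.3]
orientation: [180.0, 0.0, 92.9]
ft_force: [-0.2, -2.4, 0.1]
finger_gap: 29.3
grasp_force: 23.4
```

>>> servo_tool([
  {"x":0,"y":0.001,"z":0,"rx":0,"ry":0,"rz":0},
  {"x":0,"y":0.002,"z":0,"rx":0,"ry":0,"rz":0},
  {"x":0,"y":0.002,"z":0,"rx":0,"ry":0,"rz":0},
])

```text
clock: 15.22
ee_pos: [546.0, 367.5, 164.3]
orientation: [180.0, -0.0, 92.9]
ft_force: [0.3, -1.8, -0.1]
finger_gap: 29.2
grasp_force: 23.5
```

```bash
python3 - <<'E'
from h import *
s=grab('scene','s4');w=grab('wrist','w4')
B=cv2.resize(s[110:180,390:490],(400,280),interpolation=cv2.INTER_CUBIC)
C=cv2.resize(w[180:440,160:480],(400,325))[:280]
cv2.imwrite('pics/c4.png',np.hstack([B,C]))
E
```

```text
(no output)
```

View pics/c4.png

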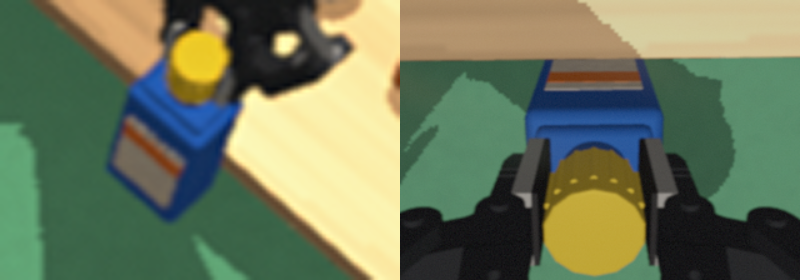

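```bash
python3 - <<'E'
from h import *
P=np.array([546,367.5,180.6]); yw=np.radians(93)
f=np.array([np.cos(yw),np.sin(yw),0]);l=np.array([-f[1],f[0],0]);z=np.array([0,0,1.])
for ph in (0,4,8,12,16):
    p=np.radians(ph)
    a=-z*np.cos(p)+f*np.sin(p)      # foot direction, tilted to the shelf side
    n=f*np.cos(p)+z*np.sin(p)
    sc=lambda q:((proj('s4',q)-[390,110])*4).round().tolist()
    wc=lambda q:((proj('w4',q)-[160,180])*1.25).round().tolist()
    print(ph,'captop',sc(P-13*a),'foot',[sc(P+135*a+i*20*n+j*26*l) for i,j in((-1,-1),(-1,1),(1,-1))],'w captop',wc(P-13*a),'front of shoulder line',wc(P+31*a+20*n))
E
```

```text
0 captop [210.0, 43.0] foot [[172.0, 221.0], [105.0, 162.0], [219.0, 177.0]] w captop [195.0, 207.0] front of shoulder line [194.0, 89.0]
4 captop [209.0, 44.0] foot [[183.0, 211.0], [116.0, 152.0], [231.0, 165.0]] w captop [195.0, 210.0] front of shoulder line [194.0, 85.0]
8 captop [208.0, 45.0] foot [[194.0, 201.0], [127.0, 142.0], [242.0, 153.0]] w captop [195.0, 213.0] front of shoulder line [194.0, 80.0]
12 captop [207.0, 46.0] foot [[205.0, 190.0], [138.0, 131.0], [254.0, 140.0]] w captop [195.0, 215.0] front of shoulder line [194.0, 77.0]
16 captop [205.0, 47.0] foot [[217.0, 179.0], [150.0, 120.0], [266.0, 128.0]] w captop [195.0, 217.0] front of shoulder line [194.0, 73.0]
```

I estimate about 3–4° of tilt is left, so I'll keep pushing until the side sits flush and the force rises.

>>> servo_tool([
  {"x":0,"y":0.001,"z":0,"rx":0,"ry":0,"rz":0},
  {"x":0,"y":0.003,"z":0,"rx":0,"ry":0,"rz":0},
  {"x":0,"y":0.003,"z":0,"rx":0,"ry":0,"rz":0},
])

```text
clock: 15.7
ee_pos: [546.0, 370.6, 164.3]
orientation: [180.0, -0.0, 92.9]
ft_force: [-0.4, -1.6, 0.1]
finger_gap: 29.5
grasp_force: 23.5
```

>>> servo_tool([
  {"x":0,"y":0.001,"z":0,"rx":0,"ry":0,"rz":0},
  {"x":0,"y":0.002,"z":0,"rx":0,"ry":0,"rz":0},
  {"x":0,"y":0.002,"z":0,"rx":0,"ry":0,"rz":0},
])

```text
clock: 16.08
ee_pos: [546.0, 372.3, 164.3]
orientation: [-180.0, 0.0, 92.9]
ft_force: [-0.4, -2.6, 0.5]
finger_gap: 29.1
grasp_force: 23.6
```

```bash
cat > tilt.py <<'E'
from h import *
def left_edge(tag,P,yw,x0,x1,y0,y1):
    im=cv2.imread(f'pics/{tag}.png'); S=8
    b=cv2.resize(im[y0:y1,x0:x1],None,fx=S,fy=S,interpolation=cv2.INTER_CUBIC)
    h=cv2.cvtColor(b,cv2.COLOR_BGR2HSV); m=cv2.inRange(h,(102,110,40),(125,255,255))
    k,l,st,c=cv2.connectedComponentsWithStats(m); i=1+np.argmax(st[1:,4])
    m=(l==i).astype(np.uint8); ct=max(cv2.findContours(m,cv2.RETR_EXTERNAL,cv2.CHAIN_APPROX_NONE)[0],key=cv2.contourArea)
    q=cv2.approxPolyDP(cv2.convexHull(ct),10,True)[:,0]/S+[x0,y0]-.5+.5/S
    print(tag,'hull',q.round(1).tolist())
    return ct[:,0]/S+[x0,y0]-.5+.5/S
def pred(tag,P,yw):
    f=np.array([np.cos(yw),np.sin(yw),0]);l=np.array([-f[1],f[0],0]);z=np.array([0,0,1.])
    for ph in (-4,0,4,8):
        p=np.radians(ph);a=-z*np.cos(p)+f*np.sin(p);n=f*np.cos(p)+z*np.sin(p)
        c=lambda s,i,j:proj(tag,P+s*a+i*20*n+j*26*l)
        g=[(c(31,i,j).round(1).tolist(),c(135,i,j).round(1).tolist()) for i,j in((-1,1),(-1,-1),(1,-1))]
        print(ph,g)
E
python3 - <<'E'
from tilt import *
grab('scene','s5')
for t,y in (('s4',367.5),('s5',372.3)):
    left_edge(t,0,0,395,470,110,175)
pred('s5',np.array([546,372.3,180.6]),np.radians(93))
E
```

```text
s4 hull [[429.9, 124.9], [449.3, 135.6], [442.2, 155.8], [432.1, 164.8], [416.6, 151.8], [421.8, 131.7]]
s5 hull [[431.8, 123.3], [449.7, 133.2], [450.3, 135.4], [441.9, 155.8], [431.3, 165.1], [416.4, 150.8], [422.4, 131.9]]
-4 [([424.4, 127.8], [415.0, 151.4]), ([442.5, 143.5], [431.8, 166.3]), ([454.9, 132.3], [443.4, 155.7])]
0 [([425.0, 127.5], [417.7, 149.2]), ([443.1, 143.2], [434.5, 164.0]), ([455.7, 131.4], [446.3, 152.9])]
4 [([425.6, 127.1], [420.5, 146.8]), ([443.6, 142.8], [437.2, 161.6]), ([456.5, 130.4], [449.2, 150.0])]
8 [([426.2, 126.7], [423.3, 144.3]), ([444.3, 142.4], [440.0, 159.0]), ([457.3, 129.5], [452.1, 146.9])]
```

>>> servo_tool([
  {"x":0,"y":0.002,"z":0,"rx":0,"ry":0,"rz":0},
  {"x":0,"y":0.003,"z":0,"rx":0,"ry":0,"rz":0},
  {"x":0,"y":0.003,"z":0,"rx":0,"ry":0,"rz":0},
  {"x":0,"y":-0.01,"z":0.01,"rx":0,"ry":0,"rz":0},
  {"x":0,"y":-0.04,"z":0.05,"rx":0,"ry":0,"rz":0},
  {"x":0,"y":-0.07,"z":0.09,"rx":0,"ry":0,"rz":0},
  {"x":0,"y":-0.1,"z":0.12,"rx":0,"ry":0,"rz":0},
  {"x":0,"y":-0.1,"z":0.12,"rx":0,"ry":0,"rz":0},
  {"x":0,"y":-0.1,"z":0.12,"rx":0,"ry":0,"rz":0},
])

```text
clock: 17.25
ee_pos: [545.8, 272.3, 284.5]
orientation: [180.0, -0.1, 92.8]
ft_force: [-0.5, -0.4, -0.2]
finger_gap: 29.3
grasp_force: 23.6
```

```bash
python3 - <<'E'
from tilt import *
s=grab('scene','s6');w=grab('wrist','w6');grab('top','t6');o=ctrl.get_obs();T=o['ee_pos'];print(T,o['orientation'])
c=proj('s6',T+[0,0,-50]); x,y=c.astype(int)
B=cv2.resize(s[y-50:y+55,x-70:x+70],(400,300),interpolation=cv2.INTER_CUBIC);print('crop org',x-70,y-50,'scale',400/140)
C=cv2.resize(w,(400,300));cv2.imwrite('pics/c6.png',np.hstack([B,C]))
left_edge('s6',0,0,x-60,x+60,y-45,y+60)
pred('s6',T+[0.4,-8.5,16.3],np.radians(93))
for t in('s6','w6'):
    im=cv2.imread(f'pics/{t}.png');m=cv2.inRange(cv2.cvtColor(im,cv2.COLOR_BGR2HSV),(20,120,170),(35,255,255))
    k,l,st,ce=cv2.connectedComponentsWithStats(m)
    for i in range(1,k):
        if st[i,4]>60: print(t,st[i].tolist(),ce[i].round(1))
    print('pred cap top',proj(t,T+[0.4,-8.5,29.3]),proj(t,T+[0,0,29.3]))
E
```

```text
[545.62185937 272.68449378 283.15543514] [-1.79917720e+02  4.71777356e-02  9.28817138e+01]
crop org 342 88 scale 2.857142857142857
s6 hull [[404.3, 123.1], [427.2, 136.8], [417.6, 159.7], [406.6, 170.1], [389.7, 155.2], [395.4, 131.4]]
-4 [([393.8, 131.4], [385.8, 157.2]), ([413.7, 148.9], [404.0, 173.7]), ([427.7, 136.4], [417.1, 161.9])]
0 [([394.5, 131.0], [388.8, 154.7]), ([414.3, 148.6], [407.0, 171.1]), ([428.6, 135.4], [420.3, 158.8])]
4 [([395.2, 130.6], [391.9, 152.1]), ([415.0, 148.2], [410.1, 168.4]), ([429.5, 134.3], [423.5, 155.6])]
8 [([396.0, 130.2], [395.0, 149.3]), ([415.8, 147.7], [413.3, 165.6]), ([430.3, 133.3], [426.7, 152.3])]
s6 [496, 101, 65, 56, 1578] [528.2 128.2]
s6 [407, 116, 15, 14, 172] [414.3 122.5]
s6 [328, 175, 19, 16, 244] [336.8 182. ]
s6 [189, 311, 25, 24, 145] [202.3 323.8]
s6 [161, 329, 29, 40, 494] [174.8 348.3]
pred cap top [414.85894038 122.02058662] [418.01610007 119.17919762]
w6 [215, 271, 39, 41, 937] [234.9 291.2]
w6 [275, 331, 81, 72, 4473] [315.2 366.4]
pred cap top [315.30159339 365.2376223 ] [315.3958103  344.28259194]
```

View pics/c6.png

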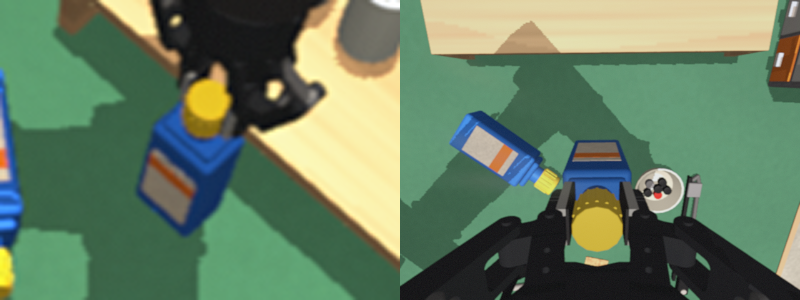

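The bottle hangs upright. Its cap top is at scene (414,122) and wrist (315,366), which fits a model with the axis 8.5 mm off the tool line and tilt about 0°. Next I move over the bay.

>>> servo_tool([
  {"x":0.001,"y":-0.02,"z":0,"rx":0,"ry":0,"rz":-4},
  {"x":0.004,"y":-0.05,"z":0,"rx":0,"ry":0,"rz":-12},
  {"x":0.007,"y":-0.09,"z":0,"rx":0,"ry":0,"rz":-20},
  {"x":0.011,"y":-0.13,"z":0,"rx":0,"ry":0,"rz":-28},
  {"x":0.014,"y":-0.17,"z":0,"rx":0,"ry":0,"rz":-36},
  {"x":0.018,"y":-0.21,"z":0,"rx":0,"ry":0,"rz":-44},
  {"x":0.021,"y":-0.25,"z":0,"rx":0,"ry":0,"rz":-52},
  {"x":0.024,"y":-0.29,"z":0,"rx":0,"ry":0,"rz":-60},
  {"x":0.027,"y":-0.33,"z":0,"rx":0,"ry":0,"rz":-68},
  {"x":0.03,"y":-0.37,"z":0,"rx":0,"ry":0,"rz":-76},
  {"x":0.034,"y":-0.41,"z":0,"rx":0,"ry":0,"rz":-84},
  {"x":0.037,"y":-0.45,"z":0,"rx":0,"ry":0,"rz":-92},
  {"x":0.04,"y":-0.485,"z":0,"rx":0,"ry":0,"rz":-98},
  {"x":0.043,"y":-0.515,"z":0,"rx":0,"ry":0,"rz":-100},
  {"x":0.045,"y":-0.54,"z":0,"rx":0,"ry":0,"rz":-100},
  {"x":0.045,"y":-0.553,"z":-0.01,"rx":0,"ry":0,"rz":-100},
  {"x":0.045,"y":-0.553,"z":-0.03,"rx":0,"ry":0,"rz":-100},
  {"x":0.045,"y":-0.553,"z":-0.045,"rx":0,"ry":0,"rz":-100},
  {"x":0.045,"y":-0.553,"z":-0.045,"rx":0,"ry":0,"rz":-100},
  {"x":0.045,"y":-0.553,"z":-0.045,"rx":0,"ry":0,"rz":-100},
])

```text
clock: 19.9
ee_pos: [591.4, -280.4, 239.8]
orientation: [180.0, -0.0, -7.1]
ft_force: [-0.1, -0.1, -0.4]
finger_gap: 29.4
grasp_force: 23.6
```

```bash
python3 - <<'E'
from tilt import *
s=grab('scene','s7');w=grab('wrist','w7');grab('top','t7');o=ctrl.get_obs();T=o['ee_pos'];print(T,o['orientation'])
yw=np.radians(o['orientation'][2]);f=np.array([np.cos(yw),np.sin(yw),0]);A=T-8.5*f
print('axis',A)
for t in('s7','w7','t7'):
    print(t,'pred cap top',proj(t,A+[0,0,29.3]).round(1),'TCP',proj(t,T).round(1))
    im=cv2.imread(f'pics/{t}.png');h=cv2.cvtColor(im,cv2.COLOR_BGR2HSV)
    for n,m in(('yel',cv2.inRange(h,(20,120,150),(35,255,255))),('blue',cv2.inRange(h,(102,110,40),(125,255,255)))):
        k,l,st,ce=cv2.connectedComponentsWithStats(m); u=proj(t,A)
        for i in range(1,k):
            if st[i,4]>50 and np.hypot(*(ce[i]-u))<130: print(n,st[i].tolist(),ce[i].round(1))
u=proj('s7',A+[0,0,-60]).astype(int);left_edge('s7',0,0,u[0]-45,u[0]+45,u[1]-40,u[1]+45)
pred('s7',A+[0,0,16.3],yw)
s1=cv2.resize(s[250:400,120:320],(400,300),interpolation=cv2.INTER_CUBIC)
cv2.imwrite('pics/c7.png',np.hstack([s1,cv2.resize(w,(400,300))]))
E
```

```text
[ 591.44944179 -280.54882792  240.21506048] [ 1.79987690e+02 -8.27028492e-02 -7.12387295e+00]
axis [ 583.0150588  -279.49470099  240.21506048]
s7 pred cap top [198.8 333.9] TCP [204.4 340.6]
yel [175, 355, 15, 14, 135] [182.2 361.5]
blue [197, 332, 30, 24, 207] [211.1 343.9]
blue [240, 391, 38, 43, 893] [258.2 412.2]
w7 pred cap top [312.  369.9] TCP [312.5 309.9]
yel [374, 230, 28, 86, 1855] [387.6 269.4]
yel [274, 301, 83, 102, 6514] [315.3 353. ]
blue [260, 226, 109, 94, 4757] [314.1 278.7]
t7 pred cap top [451.6 225.2] TCP [448.8 223. ]
yel [337, 237, 12, 15, 62] [343.2 244.9]
yel [422, 247, 18, 18, 80] [430.3 256. ]
yel [447, 247, 12, 33, 280] [452.6 263.4]
blue [427, 224, 30, 16, 263] [438.7 232.4]
s7 hull [[220.9, 334.1], [225.9, 345.8], [201.9, 355.9], [197.1, 352.8], [199.6, 347.6], [217.4, 331.6]]
-4 [([209.4, 319.6], [216.3, 326.4]), ([184.4, 335.7], [193.5, 341.2]), ([196.0, 354.5], [204.2, 358.5])]
0 [([210.1, 320.7], [218.9, 330.5]), ([185.2, 336.8], [196.1, 345.3]), ([196.5, 355.5], [206.6, 362.5])]
4 [([210.8, 321.8], [221.5, 334.5]), ([186.0, 337.9], [198.7, 349.4]), ([197.0, 356.3], [209.0, 366.5])]
8 [([211.6, 323.0], [224.1, 338.6]), ([186.8, 339.1], [201.2, 353.6]), ([197.4, 357.2], [211.2, 370.4])]
```

View pics/c7.png

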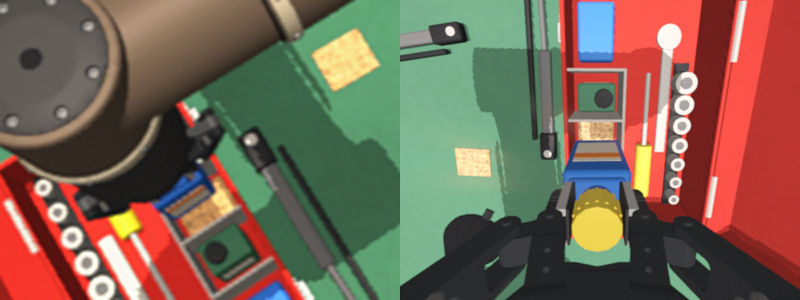

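```bash
python3 - <<'E'
from tilt import *
O=np.array([605.5,-340.3]);t=np.radians(-97.2);ex=np.array([np.cos(t),np.sin(t)]);ey=np.array([-ex[1],ex[0]])
W=lambda x,y,z:np.r_[O+ex*x+ey*y,z]
pc=lambda q:(proj('w7',q)/1.6+[400,0]).round(1).tolist()
for n,q in(('tin bay far right (625,70)',(-24,60,90)),('tin bay far left',(-92,60,90)),('div tin/pad right',(-24,0.5,90)),('pad far edge R',(-29,-5,7)),('pad far edge L',(-87,-5,7)),('tin top',(-58,31,116))): print(n,pc(W(*q)))
T=np.array([591.45,-280.55,240.2]);yw=np.radians(-7.12);f=np.array([np.cos(yw),np.sin(yw),0]);l=np.array([-f[1],f[0],0]);z=np.array([0,0,1.]);A=T-8.5*f+16.3*z
for ph in(-4,-2,0,2,4):
    p=np.radians(ph);a=-z*np.cos(p)+f*np.sin(p);n=f*np.cos(p)+z*np.sin(p)
    print(ph,'foot far edge',proj('w7',A+135*a+20*n).round(1),'L/R',proj('w7',A+135*a+20*n+26*l).round(1),proj('w7',A+135*a+20*n-26*l).round(1),'body top far',proj('w7',A+31*a+20*n).round(1),'captop',proj('w7',A-13*a).round(1))
w=cv2.imread('pics/w7.png');h=cv2.cvtColor(w,cv2.COLOR_BGR2HSV);g=cv2.cvtColor(w,cv2.COLOR_BGR2GRAY)
print('col314',[(r,h[r,314].tolist()) for r in range(190,300,4)])
print('row112',[(c,int(g[112,c])) for c in range(258,374,3)])
m=cv2.inRange(h,(10,40,110),(25,190,255))[180:235,255:370];ys,xs=np.nonzero(m);print('pad px',xs.min()+255,xs.max()+255,ys.min()+180,ys.max()+180)
for r in (230,240,250,260): 
    q=np.nonzero(cv2.inRange(h,(102,110,40),(125,255,255))[r,250:380])[0]; print(r,q.min()+250,q.max()+250)
E
```

```text
tin bay far right (625,70) [624.2, 73.6]
tin bay far left [567.3, 73.5]
div tin/pad right [622.5, 123.0]
pad far edge R [613.8, 117.4]
pad far edge L [578.0, 117.3]
tin top [595.6, 100.1]
-4 foot far edge [313.5 231. ] L/R [277.9 231. ] [349.1 231.1] body top far [312.7 275.2] captop [312.  367.7]
-2 foot far edge [313.5 224.9] L/R [277.6 224.8] [349.4 224.9] body top far [312.7 273.5] captop [312.  368.8]
0 foot far edge [313.5 218.7] L/R [277.4 218.7] [349.6 218.7] body top far [312.7 271.8] captop [312.1 369.9]
2 foot far edge [313.5 212.5] L/R [277.1 212.5] [349.9 212.6] body top far [312.7 270.1] captop [312.1 371. ]
4 foot far edge [313.5 206.4] L/R [276.8 206.3] [350.2 206.4] body top far [312.7 268.5] captop [312.1 372.1]
col314 [(190, [12, 25, 133]), (194, [13, 32, 200]), (198, [16, 112, 200]), (202, [16, 109, 203]), (206, [16, 108, 206]), (210, [16, 103, 222]), (214, [16, 106, 216]), (218, [16, 103, 225]), (222, [24, 72, 255]), (226, [115, 125, 122]), (230, [17, 42, 152]), (234, [18, 41, 151]), (238, [16, 41, 155]), (242, [17, 39, 152]), (246, [12, 200, 159]), (250, [12, 192, 167]), (254, [18, 39, 149]), (258, [111, 113, 133]), (262, [108, 186, 125]), (266, [108, 194, 125]), (270, [107, 184, 136]), (274, [107, 183, 184]), (278, [107, 176, 197]), (282, [107, 171, 201]), (286, [108, 181, 158]), (290, [107, 169, 192]), (294, [107, 167, 202]), (298, [112, 142, 124])]
row112 [(258, 105), (261, 101), (264, 90), (267, 157), (270, 190), (273, 186), (276, 186), (279, 187), (282, 185), (285, 184), (288, 189), (291, 189), (294, 190), (297, 195), (300, 192), (303, 190), (306, 189), (309, 191), (312, 192), (315, 192), (318, 194), (321, 192), (324, 195), (327, 194), (330, 191), (333, 194), (336, 192), (339, 191), (342, 196), (345, 196), (348, 196), (351, 198), (354, 198), (357, 197), (360, 192), (363, 144), (366, 107), (369, 107), (372, 109)]
pad px 261 353 181 234
230 280 283
240 275 280
250 272 357
260 269 361
```

Everything lines up with the bay: its rim is at wrist-crop x 567–625 against a predicted 567–624. The bottle leans about 2° toward the base, so I shift +3 mm in x to compensate and lower it.

>>> servo_tool([
  {"x":0.003,"y":0,"z":-0.015,"rx":0,"ry":0,"rz":0},
  {"x":0.003,"y":0,"z":-0.03,"rx":0,"ry":0,"rz":0},
  {"x":0.003,"y":0,"z":-0.045,"rx":0,"ry":0,"rz":0},
  {"x":0.003,"y":0,"z":-0.06,"rx":0,"ry":0,"rz":0},
  {"x":0.003,"y":0,"z":-0.07,"rx":0,"ry":0,"rz":0},
  {"x":0.003,"y":0,"z":-0.08,"rx":0,"ry":0,"rz":0},
  {"x":0.003,"y":0,"z":-0.09,"rx":0,"ry":0,"rz":0},
  {"x":0.003,"y":0,"z":-0.1,"rx":0,"ry":0,"rz":0},
  {"x":0.003,"y":0,"z":-0.108,"rx":0,"ry":0,"rz":0},
  {"x":0.003,"y":0,"z":-0.108,"rx":0,"ry":0,"rz":0},
  {"x":0.003,"y":0,"z":-0.108,"rx":0,"ry":0,"rz":0},
])

```text
clock: 21.42
ee_pos: [594.2, -280.8, 131.6]
orientation: [180.0, -0.0, -7.1]
ft_force: [0.0, 0.6, -1.0]
finger_gap: 29.4
grasp_force: 23.6
```

>>> servo_tool([
  {"x":0,"y":0,"z":-0.002,"rx":0,"ry":0,"rz":0},
  {"x":0,"y":0,"z":-0.003,"rx":0,"ry":0,"rz":0},
  {"x":0,"y":0,"z":-0.003,"rx":0,"ry":0,"rz":0},
])

```text
clock: 21.8
ee_pos: [594.0, -280.6, 128.3]
orientation: [-180.0, 0.0, -7.1]
ft_force: [-0.4, 0.1, -0.4]
finger_gap: 29.2
grasp_force: 23.6
```

>>> servo_tool([
  {"x":0,"y":0,"z":-0.001,"rx":0,"ry":0,"rz":0},
  {"x":0,"y":0,"z":-0.002,"rx":0,"ry":0,"rz":0},
  {"x":0,"y":0,"z":-0.002,"rx":0,"ry":0,"rz":0},
])

```text
clock: 22.18
ee_pos: [594.3, -280.7, 126.8]
orientation: [180.0, -0.0, -7.1]
ft_force: [-1.5, 0.6, 2.6]
finger_gap: 29.2
grasp_force: 23.9
```

Contact starts at about 127 mm. I'll press gently to level the bottle.

>>> servo_tool([
  {"x":0,"y":0,"z":-0.001,"rx":0,"ry":0,"rz":0},
  {"x":0,"y":0,"z":-0.001,"rx":0,"ry":0,"rz":0},
])

```text
clock: 22.42
ee_pos: [594.7, -280.9, 126.8]
orientation: [180.0, -0.1, -7.1]
ft_force: [-2.1, 1.9, 8.2]
finger_gap: 29.2
grasp_force: 24.4
```

```bash
python3 - <<'E'
from tilt import *
w=grab('wrist','w8');o=ctrl.get_obs();T=o['ee_pos'];print(T,o['ft_force'])
yw=np.radians(o['orientation'][2]);f=np.array([np.cos(yw),np.sin(yw),0]);z=np.array([0,0,1.]);A=T-8.5*f+16.3*z
h=cv2.cvtColor(w,cv2.COLOR_BGR2HSV)
for ph in(-3,0,3):
    p=np.radians(ph);a=-z*np.cos(p)+f*np.sin(p);n=f*np.cos(p)+z*np.sin(p)
    print(ph,'captop',proj('w8',A-13*a).round(1),'body top far',proj('w8',A+31*a+20*n).round(1))
m=cv2.inRange(h,(20,120,170),(35,255,255));k,l,st,ce=cv2.connectedComponentsWithStats(m)
print([(st[i].tolist(),ce[i].round(1).tolist()) for i in range(1,k) if st[i,4]>500])
print('col314',[(r,h[r,314].tolist()) for r in range(190,330,4)])
E
```

```text
[ 594.68318538 -280.91756736  126.79555898] [-1.07799165  1.79176184  8.34072843]
-3 captop [311.9 368. ] body top far [312.5 274.2]
0 captop [311.9 369.6] body top far [312.5 271.6]
3 captop [311.9 371.3] body top far [312.5 269.2]
[([399, 280, 38, 75, 2203], [417.8, 314.6]), ([263, 331, 93, 89, 5098], [313.8, 370.1])]
col314 [(190, [0, 15, 52]), (194, [0, 5, 47]), (198, [0, 10, 49]), (202, [40, 15, 50]), (206, [70, 86, 110]), (210, [69, 84, 112]), (214, [69, 83, 95]), (218, [10, 24, 95]), (222, [17, 24, 95]), (226, [13, 24, 96]), (230, [13, 24, 96]), (234, [15, 24, 148]), (238, [14, 20, 167]), (242, [17, 40, 127]), (246, [12, 187, 135]), (250, [12, 206, 135]), (254, [19, 39, 125]), (258, [146, 14, 126]), (262, [108, 198, 103]), (266, [108, 187, 105]), (270, [108, 194, 108]), (274, [108, 190, 156]), (278, [108, 181, 172]), (282, [108, 177, 182]), (286, [109, 180, 130]), (290, [108, 180, 166]), (294, [108, 172, 179]), (298, [111, 170, 105]), (302, [23, 175, 134]), (306, [23, 171, 133]), (310, [23, 181, 131]), (314, [24, 177, 131]), (318, [23, 182, 132]), (322, [25, 172, 206]), (326, [23, 185, 135])]
```

>>> servo_tool([
  {"x":0,"y":0,"z":0.001,"rx":0,"ry":0,"rz":0},
  {"x":0,"y":0,"z":0.001,"rx":0,"ry":0,"rz":0},
])

```text
clock: 22.72
ee_pos: [594.3, -280.8, 126.8]
orientation: [180.0, -0.0, -7.1]
ft_force: [-0.5, 1.0, 5.6]
finger_gap: 29.2
grasp_force: 24.1
```

>>> servo_tool([
  {"x":0,"y":0,"z":0,"rx":0,"ry":0,"rz":0},
  {"x":0,"y":0,"z":0,"rx":0,"ry":0,"rz":0},
  {"x":0,"y":0,"z":0,"rx":0,"ry":0,"rz":0},
  {"x":0,"y":0,"z":0,"rx":0,"ry":0,"rz":0},
  {"x":0,"y":0,"z":0,"rx":0,"ry":0,"rz":0},
  {"x":0,"y":0,"z":0.03,"rx":0,"ry":0,"rz":0},
  {"x":0,"y":0,"z":0.08,"rx":0,"ry":0,"rz":0},
  {"x":0,"y":0,"z":0.14,"rx":0,"ry":0,"rz":0},
  {"x":-0.04,"y":0.04,"z":0.16,"rx":0,"ry":0,"rz":0},
  {"x":-0.08,"y":0.1,"z":0.16,"rx":0,"ry":0,"rz":0},
  {"x":-0.1,"y":0.16,"z":0.16,"rx":0,"ry":0,"rz":0},
  {"x":-0.1,"y":0.22,"z":0.16,"rx":0,"ry":0,"rz":0},
  {"x":-0.1,"y":0.22,"z":0.16,"rx":0,"ry":0,"rz":0},
  {"x":-0.1,"y":0.22,"z":0.16,"rx":0,"ry":0,"rz":0},
], hand=0.4)

```text
clock: 24.48
ee_pos: [494.1, -60.1, 286.6]
orientation: [-180.0, -0.0, -7.0]
ft_force: [-0.0, -0.8, -0.3]
finger_gap: 59.6
grasp_force: 0.0
```

```bash
python3 - <<'E'
from tilt import *
s=grab('scene','s9');t=grab('top','t9')
A=np.array([586,-280,0])
for n in('s9','t9'): print(n,'cap top',proj(n,A+[0,0,155]).round(1))
cv2.imwrite('pics/c9.png',np.hstack([cv2.resize(s[280:430,120:320],(400,300),interpolation=cv2.INTER_CUBIC),cv2.resize(t[140:290,380:580],(400,300),interpolation=cv2.INTER_CUBIC)]))
E
```

```text
s9 cap top [210.7 345.2]
t9 cap top [440.1 229.2]
```

View pics/c9.png

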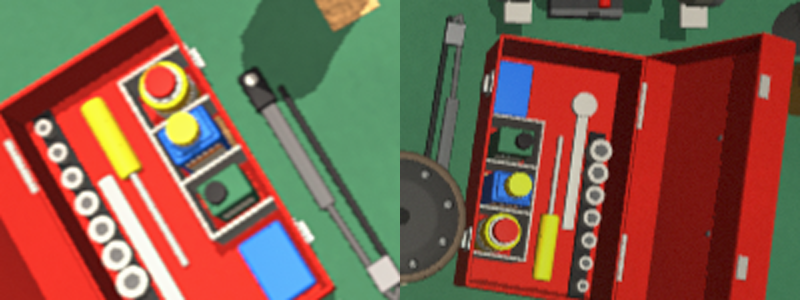

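The bottle stands upright in the middle bay, with its cap at scene ≈(211,343) and top ≈(439.5,232) as predicted. The lid is open and the neighbouring items have not moved.

```bash
python3 -c "
from rig import ctrl
print(ctrl.hand_in())"
```

```text
the job is handed in; nothing more can be done
None
```

The bottle was fetched out, swung upright against the shelf's front edge and set down gently, standing cap up in the cork-padded bay with the lid left open, and the job is handed in at about 25 s of the 72 s allowed.

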